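# Unload the glued tambourine

### The arm

A 7-joint arm with a two-finger parallel gripper is mounted at the origin on the work surface. World frame = base frame: x ahead of the robot, y to its left, z up, the work surface at z = 0. Lengths are in m, angles in rad, forces in N, time in s.
With the tool pointing down it reaches from about 0.4 to 0.875 m from the base axis. Payload 19.3 kg.
Tool frame: the origin (TCP) lies midway between the tips of the shut fingers; the grasp point (between the pads) lies 19 mm behind it; z points along the fingers, y is the line along which they close (so a half turn about z gives the same grasp; the last joint's range is limited). The gripper opens to 85 mm and grips with 20 to 120 N. Pads are 22 mm wide; open, the fingers measure 114 mm over their backs; the gripper's body (76 mm by 85 mm) begins 54 mm behind the grasp point. The pads swing forward as they close: fully open they stand 13 mm farther back than shut.
Start: joints at [-1.255, 0.521, -0.036, 1.599, 0.021, 1.021, -0.113], TCP at [0.235, 0.579, 0.231] pointing down, gripper open.
Joint ranges: [-2.91, 2.91], [-0.3, 2.13], [-1.5, 1.42], [0.17, 2.43], [-1.26, 4.41], [0.16, 1.93], [-2.52, 2.52]. Speed limits (rad/s): [1.89, 1.89, 2.39, 2.39, 3.01, 3.01, 3.01].

### API

Orientations are given as a unit quaternion [x, y, z, w].
In Python, from cell import arm gives the robot as it stands.
- The arm moves only by the tool step_arm, never from a script. Its argument "motion" is a list of rows, each a list of 7 numbers: the shift along the tool's x, y, z in mm, then the turn, a rotation vector about the tool's x, y, z in degrees, then the finger opening in mm, from 0 to 85.4. In form: [[tx, ty, tz, wx, wy, wz, claw], ...]. A call has 1 to 12 rows; each row shifts and turns the commanded pose from where the row before left it, along the tool's axes as they then stand; what a row does not reach is not made up. A row lasts 1/10 s, in which the tool goes at most 50 mm and 8.59 degrees, less where a joint would pass 70% of its speed; a pose out of reach is approached as far as the arm can. A call with a gripper value outside its range is refused whole. The fingers move at their own pace and stop on an object; "newtons" is the grip in N (left out, the last holds). Time passes only in rows, so rows that do not move let the fingers close. It gives the time, the measured TCP pose, the force, the opening and the grip force at its end, in the units of the state.
- arm.read_state(): the state, without advancing time (a new reading comes with each control period).
- arm.read_camera(name): name is "scene" or "top" or "wrist"; returns the picture (384x512x3 uint8, blue, green, red); there is no depth.
- arm.camera_info(name): a dict with "camera_matrix" (3x3 intrinsics, pixels), "R" (3x3) and "t" (3): a world point X has camera coordinates R X + t. Camera axes: x right, y down, z forward; pixel columns grow to the right and rows downward; lengths in m; the calibration is good to about 2 mm. A picture is of the moment at which its call begins: read the wrist's pose just before it. camera_info takes no time and is no camera call; for the wrist camera it gives the pose at the moment of the call.
- arm.job_done(): hands the job in; it is judged then, once.
The state is a dict: "t": time; "joint_pos": joint angles; "qvel": joint speeds; "effort": joint torques, N m; "eef_pos": TCP position; "ee_rot": TCP orientation; "wrist_force": force on the tool from outside, world axes, zero at the start; "wrist_torque": the same for the moment, N m; "finger_gap": opening from 0.0 (shut) to 1.0 (fully open); "grip_force": force on a finger pad.
Only numpy, scipy, OpenCV 4.12 (cv2) and the standard library are available. Lean on these libraries where they do the work, as an engineer would, in place of code of your own. Each camera call takes 0.05 s, during which the arm holds its last target. There are 200 camera calls.

### The job

The glue on the tambourine has set: take the pressing stack off it, and stand each of its four pieces upright, as it stood in the stack, in the middle of the rubber mat cut to its own outline, the long board lined up with its mat. Set the pieces down without dropping or tipping any, and leave the tambourine and the bare drum frame where they are.

Things in the scene. Friction and masses are not known exactly. Their poses are not given: they have to be found in the camera images.
- board_mid (a point): Pressing board, lowest of the stack: plain pale wood, 120 x 66 x 40 mm (its x, y, z). The point is its centre, half-way up. It lies flat on the drum's skin. About 0.2 kg.
- block_mid (a point): Square block, on the board: dark wood, 52 x 52 x 42 mm (x, y, z). The point is its centre, half-way up. About 0.1 kg.
- weight_mid (a point): Round steel weight, on the square block: upright plain cylinder, 40 mm across, 42 mm high. The point is its centre, half-way up. About 0.4 kg.
- slug_mid (a point): Small brass slug, on top of the stack: upright plain cylinder, 24 mm across, 40 mm high. The point is its centre, half-way up. About 0.15 kg.
- board_place (a point): Oblong black rubber mat for the pressing board, 140 x 86 x 6 mm (x, y, z), flat, fixed to the bench. The point is the centre of its upper face, 6 mm above the bench; x runs along its length.
- block_place (a point): Square black rubber mat for the square block, 72 x 72 x 6 mm, flat, fixed to the bench. The point is the centre of its upper face.
- weight_place (a point): Larger round black rubber mat, for the steel weight, 60 mm across, 6 mm thick, fixed to the bench. The point is the centre of its upper face.
- slug_place (a point): Smaller round black rubber mat, for the brass slug, 44 mm across, 6 mm thick, fixed to the bench. The point is the centre of its upper face.
- drum: Tambourine of pale wood with brass jingles and a cream skin, loose, 170 mm across, 50 mm high, skin upward (rigid); the stack stands on it. Origin at the centre of its underside, on the bench.
- frame: Bare drum frame: open pale wooden hoop, loose, 170 mm across, 50 mm high, wall 8 mm. Origin at the centre of its underside. Not to be moved.
There are look-alikes about, which are no part of the job. Of the things shaped like the part that bears block_mid, the dark wooden one is meant. Leave any purple look-alike of the part that bears weight_mid alone.

How it is judged:
By the outcome, as a careful person would: the job done as asked, in the order asked, and still so for the second after the job is handed in, with the robot touching nothing.
It also fails if it takes over 115 s, if anything falls off the work surface, if the arm or the gripper's body presses on something with over 40 N, if the wrist force passes 120 N, or if a joint passes its speed limit or range.

## Working session

There is one attempt and no reset: what is moved stays moved. The work goes in short steps, Python scripts to look and compute and a tool call to move; the robot and the scene stay as the last step left them, time stands still between calls to the robot, and variables do not carry over. Pictures are saved under pics/ and viewed, at most 14 in all, crops included, and the job is handed in when it is done.

Besides the shell and the picture viewer there is one more tool, called after ">>>" as name([rows], argument=value, ...), one row to a line, values as JSON. step_arm: Moves the arm, as the interface text tells. Its arguments: {"type":"object","properties":{"motion":{"type":"array"},"newtons":{"type":"number"}},"required":["motion"]}

```bash
ls; mkdir -p pics
python3 - <<'E'
from cell import arm
import cv2,numpy as np
s=arm.read_state();print({k:np.round(v,3).tolist() for k,v in s.items()})
for n in("scene","top"):
    i=arm.camera_info(n);print(n,np.round(i["camera_matrix"],1).tolist(),np.round(i["R"],3).tolist(),np.round(i["t"],3).tolist())
    im=arm.read_camera(n);cv2.imwrite(f"pics/{n}0.png",im)
E
```

```text
pics
{'t': 0.0, 'joint_pos': [-1.255, 0.522, -0.036, 1.6, 0.021, 1.021, -0.113], 'qvel': [0.001, -0.001, -0.0, 0.0, -0.0, 0.002, -0.0], 'effort': [-0.002, -92.708, 1.979, -36.993, 0.018, 0.008, 0.0], 'eef_pos': [0.235, 0.579, 0.231], 'ee_rot': [0.192, 0.981, -0.001, -0.0], 'wrist_force': [0.161, 1.254, 0.3], 'wrist_torque': [0.057, 0.014, -0.01], 'grip_force': 0.0, 'finger_gap': 0.999}
scene [[426.5, 0.0, 250.2], [0.0, 426.5, 189.3], [0.0, 0.0, 1.0]] [[-0.627, 0.779, 0.011], [0.468, 0.388, -0.794], [-0.623, -0.493, -0.608]] [0.319, -0.14, 1.408]
top [[389.9, 0.0, 251.4], [0.0, 389.9, 191.3], [0.0, 0.0, 1.0]] [[-0.106, -0.994, 0.006], [-0.971, 0.103, -0.217], [0.215, -0.029, -0.976]] [0.04, 0.54, 0.896]
```

View pics/scene0.png

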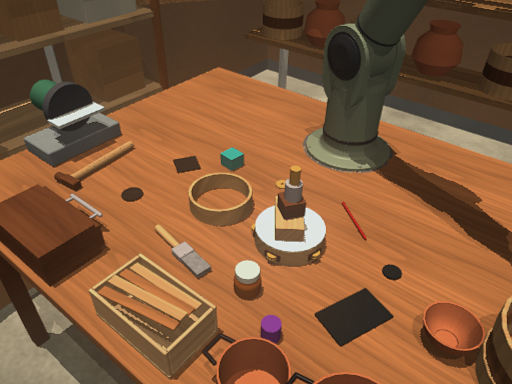

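View pics/top0.png

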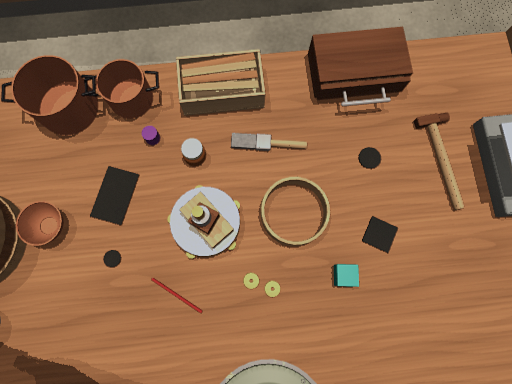

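Scene shows the stack on the tambourine at (290,215), with the bare frame at (221,198). In the top view the stack is at (203,216) and the mats are: board (115,195), slug (112,258), weight (370,158), block (380,234). The look-alikes are purple at (150,135) and teal at (347,275).

```bash
cat > h.py <<'E'
import cv2,numpy as np
from cell import arm
from scipy.spatial.transform import Rotation as Ro
def ray(i,p):
    d=np.linalg.inv(i["camera_matrix"])@[p[0],p[1],1.]
    R=np.array(i["R"]);return -R.T@i["t"],R.T@d
def onz(i,p,z):
    c,d=ray(i,p);return c+d*(z-c[2])/d[2]
def two(i,p,j,q):
    c,d=ray(i,p);e,f=ray(j,q)
    s=np.linalg.lstsq(np.c_[d,-f],e-c,rcond=None)[0]
    a,b=c+s[0]*d,e+s[1]*f
    return (a+b)/2,np.linalg.norm(a-b)
def proj(i,X):
    v=np.array(i["camera_matrix"])@(np.array(i["R"])@X+i["t"]);return v[:2]/v[2]
def blob(m,p):
    "contour nearest to pixel p"
    cs=[c for c in cv2.findContours(m.astype(np.uint8),cv2.RETR_EXTERNAL,cv2.CHAIN_APPROX_NONE)[0] if cv2.contourArea(c)>25]
    return max(cs,key=lambda c:cv2.pointPolygonTest(c,tuple(map(float,p)),True))
def cen(c):
    m=cv2.moments(c);return np.array([m["m10"],m["m01"]])/m["m00"]
def tool(X,yaw=None):
    "shift (mm, tool axes) from present TCP to world X"
    s=arm.read_state();R=Ro.from_quat(s["ee_rot"])
    return np.round(R.inv().apply(np.array(X)-s["eef_pos"])*1e3,1)
def rect(i,c,z):
    "world min-area rectangle of a contour"
    P=np.array([onz(i,p,z)[:2] for p in c[:,0,:]])*1e3
    return cv2.minAreaRect(P.astype(np.float32))
E
python3 - <<'E'
from h import *
T,S=arm.camera_info("top"),arm.camera_info("scene")
t,s=cv2.imread("pics/top0.png"),cv2.imread("pics/scene0.png")
dk=lambda im:im.max(2)<45
for n,p,q in(("board",(115,195),(355,316)),("slug",(112,258),(392,272)),("weight",(370,158),(132,194)),("block",(380,234),(187,163))):
    a,b=blob(dk(t),p),blob(dk(s),q)
    print(n,cen(a).round(1),cen(b).round(1),[np.round(x,4) for x in two(T,cen(a),S,cen(b))],"onz",onz(T,cen(a),.006).round(4),onz(S,cen(b),.006).round(4))
    print("   rect",np.round(np.hstack(rect(T,a,.006)),1),np.round(np.hstack(rect(S,b,.006)),1))
g=np.hstack([cv2.resize(t[180:260,160:250],None,fx=4.4,fy=4.4,interpolation=cv2.INTER_CUBIC),cv2.resize(s[160:240,245:335],None,fx=4.4,fy=4.4,interpolation=cv2.INTER_CUBIC)])
cv2.imwrite("pics/st.png",g)
E
```

```text
board [114.3 195.1] [375.4 317.8] [array([0.5723, 0.3537, 0.0045]), np.float64(0.0411)] onz [0.5799 0.3338 0.006 ] [0.5617 0.3715 0.006 ]
   rect [580.9 333.3  83.4 136.8  68.2] [585.  333.4  82.9 137.2  68.4]
slug [111.7 258.1] [391.4 271.8] [array([0.4206, 0.3449, 0.0032]), np.float64(0.0022)] onz [0.4199 0.345  0.006 ] [0.424  0.3447 0.006 ]
   rect [419.9 345.3  38.8  38.7  23.9] [423.8 344.4  40.2  39.2  66.4]
weight [368.9 157.5] [ 74.8 125.6] [array([ 0.6326, -0.3362,  0.2001]), np.float64(0.1845)] onz [ 0.6113 -0.338   0.006 ] [ 0.4939 -0.798   0.006 ]
   rect [ 611.3 -338.2   54.1   52.5   84. ] [ 486.3 -795.7   37.1  103.8   89.6]
block [379.1 233.9] [ 74.8 125.6] [array([ 0.5302, -0.3788,  0.1545]), np.float64(0.3221)] onz [ 0.4089 -0.3291  0.006 ] [ 0.4939 -0.798   0.006 ]
   rect [ 409.1 -329.1   69.    69.5   58.6] [ 486.3 -795.7   37.1  103.8   89.6]
```

View pics/st.png

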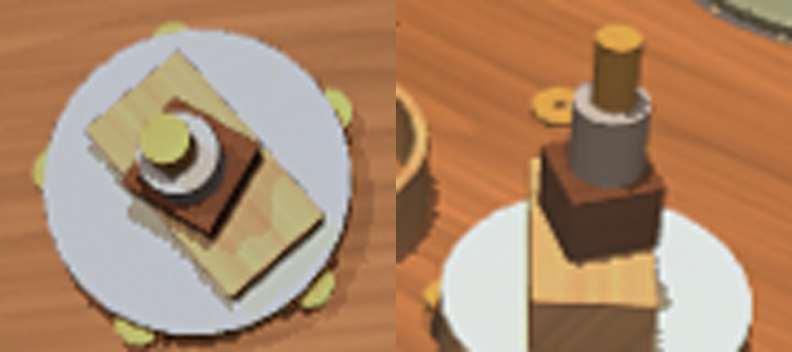

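The crop shows the slug top at (166,139) left and (619,39) right, the weight top at (180,152) and (611,103). The board's and block's corners are also visible. I'll compute stack positions from these.

Run:
```python
from h import *
T,S=arm.camera_info("top"),arm.camera_info("scene")
s=cv2.imread("pics/scene0.png")
for n,q in(("weight",(132,194)),("block",(187,163))):
    print(s[q[1],q[0]]);b=blob(s.max(2)<65,q);print(n,cen(b),np.round(np.hstack(rect(S,b,.006)),1))
A=lambda x,y:(x/4.4+160-.4,y/4.4+180-.4)
B=lambda x,y:((x-396)/4.4+245-.4,y/4.4+160-.4)
for n,a,b in(("slugtop",A(166,139),B(619,39)),("weighttop",A(180,152),B(611,103))):
    print(n,[np.round(v,4) for v in two(T,a,S,b)])
for n,z,c in(("boardtop",.09,[(180,50),(86,133),(232,298),(323,217)]),("blocktop",.132,[(173,97),(262,153)])):
    W=np.array([onz(T,A(*p),z)[:2] for p in c]);print(n,W.round(4).tolist(),W.mean(0).round(4))
    d=np.diff(W,axis=0);print(np.degrees(np.arctan2(d[:,1],d[:,0])).round(1),np.linalg.norm(d,axis=1).round(4))
for n,c in(("blocktop scene",[(543,145),(567,198),(663,182)]),):
    W=np.array([onz(S,B(*p),.132)[:2] for p in c]);print(n,W.round(4).tolist(), ((W[0]+W[2])/2).round(4));d=np.diff(W,axis=0);print(np.degrees(np.arctan2(d[:,1],d[:,0])).round(1),np.linalg.norm(d,axis=1).round(4))
st=arm.read_state();print(Ro.from_quat(st["ee_rot"]).as_matrix().round(3))
```

```text
[38 51 70]
weight [ 58.52612352 254.08071409] [ 8.441e+02 -3.523e+02  1.825e+02  2.721e+02  5.000e-01]
[38 52 71]
block [ 75.62301972 130.7733592 ] [ 5.061e+02 -7.833e+02  1.578e+02  1.404e+02  6.000e-01]
slugtop [array([0.478 , 0.0999, 0.2121]), np.float64(0.0009)]
weighttop [array([0.4782, 0.0985, 0.172 ]), np.float64(0.0005)]
boardtop [[0.5477, 0.1032], [0.5078, 0.1565], [0.4127, 0.0866], [0.4499, 0.0354]] [0.4795 0.0954]
[ 126.8 -143.7  -54.1] [0.0665 0.118  0.0633]
blocktop [[0.5137, 0.1044], [0.4802, 0.0618]] [0.4969 0.0831]
[-128.3] [0.0542]
blocktop scene [[0.4858, 0.0634], [0.5138, 0.0988], [0.4715, 0.1296]] [0.4787 0.0965]
[ 51.6 144. ] [0.0451 0.0523]
[[-0.926  0.376 -0.   ]
 [ 0.376  0.926 -0.001]
 [-0.    -0.001 -1.   ]]
```

>>> step_arm([
  [0, 0, -45, 0, 0, 0, 85],
  [0, 0, -45, 0, 0, 0, 85],
  [-33, -29, 0, 0, 0, 0, 85],
  [-34, -30, 0, 0, 0, 0, 85],
  [-34, -30, 0, 0, 0, 0, 85],
  [-34, -30, 0, 0, 0, 0, 85],
  [-34, -30, 0, 0, 0, 0, 85],
  [-34, -30, 0, 0, 0, 0, 85],
  [-34, -30, 0, 0, 0, 0, 85],
  [-34, -30, 0, 0, 0, 0, 85],
  [-34, -30, 0, 0, 0, 0, 85],
  [-34, -30, 0, 0, 0, 0, 85],
])

```text
t: 1.3
eef_pos: [0.4371, 0.1726, 0.3213]
ee_rot: [0.192, 0.981, 0.0, -0.0]
wrist_force: [0.3, 0.8, 0.3]
finger_gap: 0.99
grip_force: 0.0
```

>>> step_arm([
  [-34, -30, 0, 0, 0, 0, 85],
  [-34, -28, 0, 0, 0, 0, 85],
  [0, 0, 0, 0, 0, 0, 85],
  [0, 0, 0, 0, 0, 0, 85],
])

```text
t: 1.7
eef_pos: [0.478, 0.0945, 0.321]
ee_rot: [0.193, 0.981, -0.0, -0.0]
wrist_force: [0.7, 1.0, -0.3]
finger_gap: 0.995
grip_force: 0.0
```

Run:
```python
from h import *
W=arm.camera_info("wrist");im=arm.read_camera("wrist");cv2.imwrite("pics/w1.png",im)
print(tool([.4785,.0975,.30]),np.round(W["t"],3), (-np.array(W["R"]).T@W["t"]).round(3), np.round(arm.read_state()["eef_pos"],4))
for p in((.478,.0995,.214),(.478,.098,.174)):print(proj(W,np.array(p)))
```

```text
[-0.   2.2 21.1] [-0.268 -0.45   0.357] [0.415 0.121 0.464] [0.4777 0.0955 0.3211]
[263.17253272 184.94823228]
[261.23289985 175.58375528]
```

View pics/w1.png

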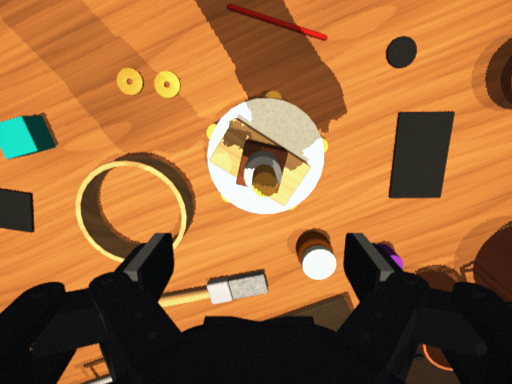

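The wrist view shows the slug top at about (265,180), matching the predicted (263,185). The slug mat is at (402,52) and the board mat at (421,155). Descending on the slug.

>>> step_arm([
  [1, 3, 30, 0, 0, 0, 60],
  [0, 0, 40, 0, 0, 0, 60],
  [0, 0, 35, 0, 0, 0, 60],
  [0, 0, 20, 0, 0, 0, 60],
  [0, 0, 11, 0, 0, 0, 60],
  [0, 0, 0, 0, 0, 0, 60],
  [0, 0, 0, 0, 0, 0, 60],
], newtons=30)

```text
t: 2.45
eef_pos: [0.4784, 0.0988, 0.1861]
ee_rot: [0.191, 0.982, 0.0, 0.0]
wrist_force: [-0.9, 0.5, 0.6]
finger_gap: 0.701
grip_force: 0.0
```

Run:
```python
from h import *
T,S,W=[arm.camera_info(n) for n in("top","scene","wrist")]
t,s,w=[arm.read_camera(n) for n in("top","scene","wrist")]
c=lambda im,x,y:cv2.resize(im[y:y+100,x:x+130],None,fx=3,fy=3)
cv2.imwrite("pics/g1.png",np.hstack([c(s,230,130),c(w,200,130)]))
print(arm.read_state()["eef_pos"])
```

```text
[0.47861571 0.09859317 0.18630562]
```

View pics/g1.png

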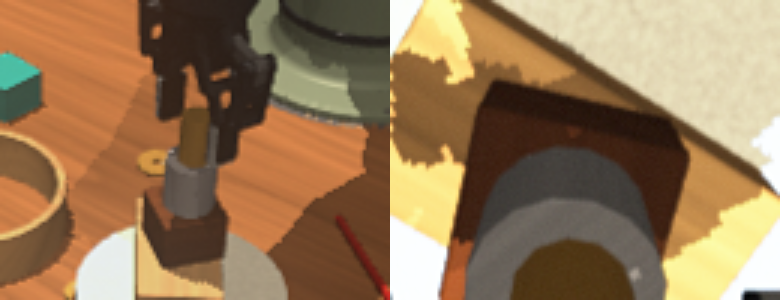

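The slug stands between the open fingers, clear of both, and the weight and block are undisturbed below. Lowering slightly and closing.

>>> step_arm([
  [0, 0, 5, 0, 0, 0, 50],
  [0, 0, 0, 0, 0, 0, 40],
  [0, 0, 0, 0, 0, 0, 30],
  [0, 0, 0, 0, 0, 0, 20],
  [0, 0, 0, 0, 0, 0, 10],
  [0, 0, 0, 0, 0, 0, 10],
  [0, 0, 0, 0, 0, 0, 10],
  [0, 0, 0, 0, 0, 0, 10],
], newtons=30)

```text
t: 3.4
eef_pos: [0.4781, 0.0983, 0.1803]
ee_rot: [0.192, 0.981, -0.0, -0.0]
wrist_force: [-0.0, 1.3, 0.7]
finger_gap: 0.275
grip_force: 29.6
```

>>> step_arm([
  [0, 0, -10, 0, 0, 0, 10],
  [0, 0, -30, 0, 0, 0, 10],
  [0, 0, -20, 0, 0, 0, 10],
  [10, 14, 0, 0, 0, 0, 10],
  [22, 31, 0, 0, 0, 0, 10],
  [25, 36, 0, 0, 0, 0, 10],
  [25, 36, 0, 0, 0, 0, 10],
  [25, 36, 0, 0, 0, 0, 10],
  [22, 31, 0, 0, 0, 0, 10],
  [16, 23, 0, 0, 0, 0, 10],
  [0, 0, 40, 0, 0, 0, 10],
  [0, 0, 40, 0, 0, 0, 10],
])

```text
t: 4.6
eef_pos: [0.4217, 0.3459, 0.1605]
ee_rot: [0.191, 0.982, 0.001, 0.001]
wrist_force: [1.1, -0.9, -2.8]
finger_gap: 0.273
grip_force: 29.8
```

>>> step_arm([
  [0, 0, 40, 0, 0, 0, 10],
  [0, 0, 40, 0, 0, 0, 10],
  [0, 0, 0, 0, 0, 0, 10],
  [0, 0, 0, 0, 0, 0, 10],
])

```text
t: 5.0
eef_pos: [0.422, 0.3446, 0.0813]
ee_rot: [0.192, 0.981, -0.0, -0.0]
wrist_force: [1.4, 0.2, -0.3]
finger_gap: 0.269
grip_force: 29.8
```

Run:
```python
from h import *
W=arm.camera_info("wrist");w=arm.read_camera("wrist");cv2.imwrite("pics/w2.png",w)
print(arm.read_state()["eef_pos"],tool([.4215,.3448,.02]))
for p in((.4215,.3448,.006),):print(proj(W,np.array(p)))
b=blob(w.max(2)<60,proj(W,np.array([.4215,.3448,.006])));print(cen(b),rect(W,b,.006))
```

```text
[0.42249536 0.34515508 0.08222676] [ 0.8 -0.8 62.2]
[257.8759603  196.80741749]
[259.36040969 189.58624886] ((416.200439453125, 347.8634948730469), (42.46590805053711, 34.24469757080078), 48.935279846191406)
```

View pics/w2.png

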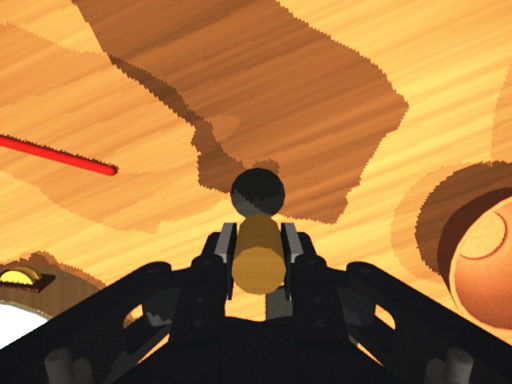

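The wrist view shows the slug held upright over its round mat. The mat spans columns 231–284 with its top at row 168, so its centre is about (258,194), 2 mm from the estimate. Lowering.

>>> step_arm([
  [2, -1, 25, 0, 0, 0, 10],
  [0, 0, 22, 0, 0, 0, 10],
  [0, 0, 12, 0, 0, 0, 10],
  [0, 0, 5, 0, 0, 0, 10],
  [0, 0, 2, 0, 0, 0, 10],
  [0, 0, 0, 0, 0, 0, 10],
  [0, 0, 0, 0, 0, 0, 10],
])

```text
t: 5.75
eef_pos: [0.4198, 0.3448, 0.0151]
ee_rot: [0.192, 0.981, 0.0, 0.0]
wrist_force: [0.1, -0.2, -1.3]
finger_gap: 0.271
grip_force: 29.9
```

>>> step_arm([
  [0, 0, 1, 0, 0, 0, 10],
  [0, 0, 0, 0, 0, 0, 10],
])

```text
t: 5.95
eef_pos: [0.4196, 0.3445, 0.0135]
ee_rot: [0.192, 0.981, 0.0, 0.0]
wrist_force: [-0.7, 0.2, -1.2]
finger_gap: 0.271
grip_force: 29.9
```

>>> step_arm([
  [0, 0, 1, 0, 0, 0, 10],
  [0, 0, 0, 0, 0, 0, 10],
])

```text
t: 6.15
eef_pos: [0.4195, 0.3445, 0.0123]
ee_rot: [0.192, 0.981, 0.0, 0.0]
wrist_force: [-1.2, 0.3, 0.3]
finger_gap: 0.269
grip_force: 30.2
```

>>> step_arm([
  [0, 0, 1, 0, 0, 0, 10],
  [0, 0, 0, 0, 0, 0, 10],
])

```text
t: 6.35
eef_pos: [0.4196, 0.3446, 0.0122]
ee_rot: [0.192, 0.981, 0.0, 0.0]
wrist_force: [-4.0, -3.3, 21.5]
finger_gap: 0.275
grip_force: 32.1
```

Contact. I'll ease off, open and rise.

>>> step_arm([
  [0, 0, -1, 0, 0, 0, 10],
  [0, 0, 0, 0, 0, 0, 30],
  [0, 0, 0, 0, 0, 0, 45],
  [0, 0, 0, 0, 0, 0, 60],
  [0, 0, 0, 0, 0, 0, 60],
  [0, 0, -20, 0, 0, 0, 60],
  [0, 0, -40, 0, 0, 0, 60],
  [0, 0, -50, 0, 0, 0, 60],
  [0, 0, -50, 0, 0, 0, 60],
  [0, 0, -50, 0, 0, 0, 60],
  [0, 0, 0, 0, 0, 0, 60],
])

```text
t: 7.45
eef_pos: [0.4215, 0.346, 0.2284]
ee_rot: [0.192, 0.981, 0.004, 0.002]
wrist_force: [0.2, 0.9, -2.0]
finger_gap: 0.7
grip_force: 0.0
```

Run:
```python
from h import *
T,S,W=[arm.camera_info(n) for n in("top","scene","wrist")]
t,s,w=[arm.read_camera(n) for n in("top","scene","wrist")]
c=lambda im,x,y:cv2.resize(im[y:y+100,x:x+130],None,fx=3,fy=3)
a=proj(W,np.array([.42,.345,.02])).astype(int);print(a)
cv2.imwrite("pics/p1.png",np.hstack([c(s,320,210),c(w,max(a[0]-65,0),max(a[1]-50,0))]))
print(arm.read_state()["eef_pos"],tool([.4785,.098,.22]))
```

```text
[255 164]
[0.41922073 0.34435728 0.22208745] [-147.6 -206.     2.1]
```

View pics/p1.png

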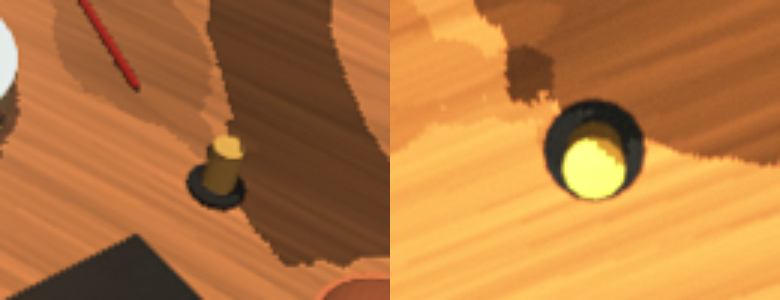

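The slug stands upright inside its mat: its top is at (595,167) in the crop and the mat centre at (594,149), the offset looking like parallax. Moving to the weight; I'll check that offset by ray while there.

>>> step_arm([
  [-15, -21, 0, 0, 0, 0, 65],
  [-25, -36, 0, 0, 0, 0, 65],
  [-27, -38, 0, 0, 0, 0, 65],
  [-27, -38, 0, 0, 0, 0, 65],
  [-27, -38, 0, 0, 0, 0, 65],
  [-18, -25, 0, 0, 0, 0, 65],
  [-9, -10, 0, 0, 0, 0, 65],
  [0, 0, 0, 0, 0, 0, 65],
  [0, 0, 0, 0, 0, 0, 65],
], newtons=40)

```text
t: 8.5
eef_pos: [0.4785, 0.0982, 0.2214]
ee_rot: [0.192, 0.981, -0.0, -0.001]
wrist_force: [0.2, 0.6, -0.4]
finger_gap: 0.761
grip_force: 0.0
```

Run:
```python
from h import *
W=arm.camera_info("wrist");w=arm.read_camera("wrist");t=arm.read_camera("top");T=arm.camera_info("top")
cv2.imwrite("pics/w3.png",w);cv2.imwrite("pics/t3.png",t)
print(arm.read_state()["eef_pos"],tool([.4782,.0982,.14]))
print(proj(W,np.array([.4782,.0982,.174])))
# slug on mat, from top view
h=cv2.cvtColor(t,cv2.COLOR_BGR2HSV)
q=proj(T,np.array([.42,.345,.046]));m=(h[...,2]>100)&(h[...,0]>20)&(h[...,0]<35)
b=blob(m,q);print(q,cen(b),onz(T,cen(b),.046),cv2.contourArea(b))
```

```text
[0.47857986 0.0988686  0.22168957] [ 0.  -0.7 81.7]
[257.66833556 208.94458121]
[105.93858687 257.23888815] [104.87943262 257.69503546] [0.419189   0.34753846 0.046     ] 47.0
```

View pics/w3.png

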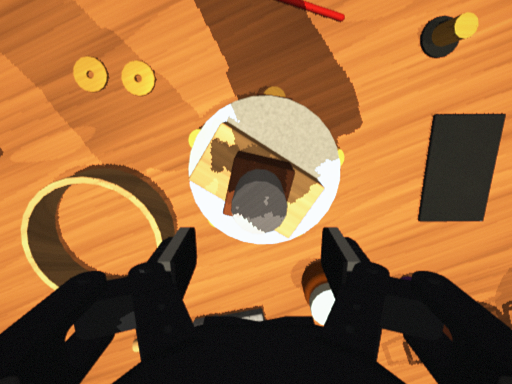

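The weight's top is at about (261,208), against a prediction of (258,209). The slug is within about 2.5 mm of its mat centre. Descending on the weight.

>>> step_arm([
  [0, 0, 30, 0, 0, 0, 65],
  [0, 0, 30, 0, 0, 0, 65],
  [0, 0, 15, 0, 0, 0, 65],
  [0, 0, 7, 0, 0, 0, 65],
  [0, 0, 0, 0, 0, 0, 60],
  [0, 0, 0, 0, 0, 0, 50],
  [0, 0, 0, 0, 0, 0, 40],
  [0, 0, 0, 0, 0, 0, 30],
  [0, 0, 0, 0, 0, 0, 25],
  [0, 0, 0, 0, 0, 0, 25],
  [0, 0, 0, 0, 0, 0, 25],
], newtons=40)

```text
t: 9.7
eef_pos: [0.4795, 0.0981, 0.1413]
ee_rot: [0.192, 0.981, 0.0, 0.001]
wrist_force: [-1.7, -0.4, 8.0]
finger_gap: 0.452
grip_force: 39.4
```

>>> step_arm([
  [0, 0, -10, 0, 0, 0, 25],
  [0, 0, -25, 0, 0, 0, 25],
  [0, 0, -25, 0, 0, 0, 25],
  [-10, -12, 0, 0, 0, 0, 25],
  [-22, -27, 0, 0, 0, 0, 25],
  [-28, -35, 0, 0, 0, 0, 25],
  [-30, -37, 0, 0, 0, 0, 25],
  [-30, -37, 0, 0, 0, 0, 25],
  [-30, -37, 0, 0, 0, 0, 25],
  [-30, -37, 0, 0, 0, 0, 25],
  [-30, -37, 0, 0, 0, 0, 25],
  [-30, -37, 0, 0, 0, 0, 25],
])

```text
t: 10.9
eef_pos: [0.5903, -0.2685, 0.2013]
ee_rot: [0.192, 0.981, 0.0, 0.0]
wrist_force: [1.6, 1.3, -3.5]
finger_gap: 0.455
grip_force: 41.4
```

>>> step_arm([
  [-25, -32, 0, 0, 0, 0, 25],
  [-16, -19, 0, 0, 0, 0, 25],
  [-6, -7, 10, 0, 0, 0, 25],
  [0, 0, 35, 0, 0, 0, 25],
  [0, 0, 35, 0, 0, 0, 25],
  [0, 0, 25, 0, 0, 0, 25],
  [0, 0, 0, 0, 0, 0, 25],
  [0, 0, 0, 0, 0, 0, 25],
])

```text
t: 11.7
eef_pos: [0.612, -0.3377, 0.0962]
ee_rot: [0.191, 0.981, -0.0, -0.0]
wrist_force: [-0.5, -0.7, -1.5]
finger_gap: 0.459
grip_force: 41.2
```

Run:
```python
from h import *
W=arm.camera_info("wrist");w=arm.read_camera("wrist");cv2.imwrite("pics/w4.png",w)
print(arm.read_state()["eef_pos"],tool([.6113,-.338,.016]))
q=proj(W,np.array([.6113,-.338,.006]));print(q)
b=blob(w.max(2)<60,q);print(cen(b),cv2.boundingRect(b))
```

```text
[ 0.61243803 -0.33806464  0.09703192] [ 1.2 -0.4 81. ]
[257.20199864 191.58206457]
[254.1050523  181.75851324] (221, 159, 68, 48)
```

View pics/w4.png

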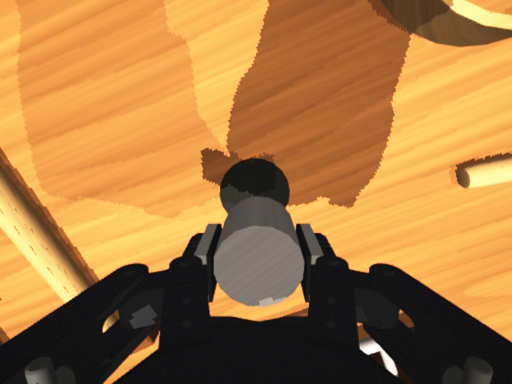

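The wrist view shows the weight over its mat. The mat spans columns 221–289 and its top is at row 159, so its centre is about (255,192), 2 px left of the prediction. Shifting 2 mm and lowering.

>>> step_arm([
  [1, -2, 30, 0, 0, 0, 25],
  [0, 0, 28, 0, 0, 0, 25],
  [0, 0, 15, 0, 0, 0, 25],
  [0, 0, 5, 0, 0, 0, 25],
  [0, 0, 0, 0, 0, 0, 25],
  [0, 0, 0, 0, 0, 0, 25],
])

```text
t: 12.35
eef_pos: [0.6108, -0.34, 0.0189]
ee_rot: [0.192, 0.981, -0.0, 0.001]
wrist_force: [0.5, -0.1, -4.2]
finger_gap: 0.46
grip_force: 41.5
```

>>> step_arm([
  [0, 0, 1, 0, 0, 0, 25],
  [0, 0, 1, 0, 0, 0, 25],
  [0, 0, 0, 0, 0, 0, 25],
])

```text
t: 12.65
eef_pos: [0.6102, -0.3396, 0.0156]
ee_rot: [0.192, 0.981, -0.0, 0.0]
wrist_force: [-0.9, -0.1, -4.3]
finger_gap: 0.453
grip_force: 41.5
```

>>> step_arm([
  [0, 0, 1, 0, 0, 0, 25],
  [0, 0, 0, 0, 0, 0, 25],
])

```text
t: 12.85
eef_pos: [0.6102, -0.3397, 0.0154]
ee_rot: [0.192, 0.981, 0.0, 0.0]
wrist_force: [-5.4, 3.7, 11.3]
finger_gap: 0.456
grip_force: 43.0
```

>>> step_arm([
  [0, 0, -0.5, 0, 0, 0, 25],
  [0, 0, 0, 0, 0, 0, 45],
  [0, 0, 0, 0, 0, 0, 60],
  [0, 0, 0, 0, 0, 0, 75],
  [0, 0, 0, 0, 0, 0, 75],
  [0, 0, -20, 0, 0, 0, 75],
  [0, 0, -40, 0, 0, 0, 80],
  [0, 0, -50, 0, 0, 0, 80],
  [0, 0, -50, 0, 0, 0, 80],
  [0, 0, -30, 0, 0, 0, 80],
  [0, 0, 0, 0, 0, 0, 80],
])

```text
t: 13.95
eef_pos: [0.6117, -0.3407, 0.2099]
ee_rot: [0.192, 0.981, -0.001, 0.003]
wrist_force: [0.6, -0.1, -1.6]
finger_gap: 0.94
grip_force: 0.0
```

>>> step_arm([
  [10, 12, 0, 0, 0, 0, 80],
  [22, 27, 0, 0, 0, 0, 80],
  [29, 36, 0, 0, 0, 0, 80],
  [30, 37, 0, 0, 0, 0, 80],
  [30, 37, 0, 0, 0, 0, 80],
  [30, 37, 0, 0, 0, 0, 80],
  [30, 37, 0, 0, 0, 0, 80],
  [30, 37, 0, 0, 0, 0, 80],
  [29, 36, 0, 0, 0, 0, 80],
  [25, 32, 0, 0, 0, 0, 80],
  [16, 19, 0, 0, 0, 0, 80],
  [6, 9, 0, 0, 0, 0, 80],
])

```text
t: 15.15
eef_pos: [0.4772, 0.1006, 0.2045]
ee_rot: [0.19, 0.982, 0.0, -0.0]
wrist_force: [-0.8, -0.5, -0.5]
finger_gap: 0.94
grip_force: 0.0
```

>>> step_arm([
  [0, 0, 0, 0, 0, 8, 80],
  [0, 0, 0, 0, 0, 8, 80],
  [0, 0, 0, 0, 0, 0, 80],
  [0, 0, 0, 0, 0, 0, 80],
], newtons=40)

```text
t: 15.55
eef_pos: [0.4782, 0.0978, 0.2046]
ee_rot: [0.325, 0.946, -0.0, -0.0]
wrist_force: [0.5, -0.8, -0.7]
finger_gap: 0.938
grip_force: 0.0
```

Run:
```python
from h import *
W=arm.camera_info("wrist");w=arm.read_camera("wrist");t=arm.read_camera("top");T=arm.camera_info("top")
cv2.imwrite("pics/t5.png",t)
c=lambda im,x,y:cv2.resize(im[y:y+100,x:x+100],None,fx=3.8,fy=3.8)
q=proj(W,np.array([.4785,.098,.132]));print(q)
x,y=int(q[0])-65,int(q[1])-55;print(x,y)
cv2.imwrite("pics/w5.png",np.hstack([cv2.resize(w[y:y+130,x:x+130],(390,390)),c(t,320,110)]))
print(arm.read_state()["eef_pos"],Ro.from_quat(arm.read_state()["ee_rot"]).as_matrix().round(3).tolist())
```

```text
[258.5372422  198.63474347]
193 143Traceback (most recent call last):
  File "<stdin>", line 7, in <module>
    return _nx.concatenate(arrs, 1, dtype=dtype, casting=casting)
           ~~~~~~~~~~~~~~~^^^^^^^^^^^^^^^^^^^^^^^^^^^^^^^^^^^^^^^
ValueError: all the input array dimensions except for the concatenation axis must match exactly, but along dimension 0, the array at index 0 has size 390 and the array at index 1 has size 380
```

Run:
```python
from h import *
w=arm.read_camera("wrist");t=cv2.imread("pics/t5.png")
cv2.imwrite("pics/w5.png",np.hstack([cv2.resize(w[143:273,193:323],(390,390)),cv2.resize(t[110:210,320:420],(390,390))]))
```

```text
(no output)
```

View pics/w5.png

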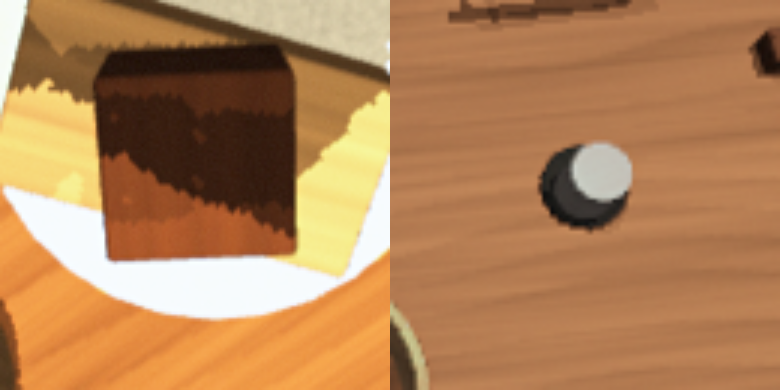

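The block's top corners in the crop are (96,88), (295,78), (296,252) and (108,260), nearly square to the tool. On the right, the weight stands upright on its mat.

Run:
```python
from h import *
W=arm.camera_info("wrist");T=arm.camera_info("top")
P=np.array([onz(W,(x/3+193-.33,y/3+143-.33),.132)[:2] for x,y in((96,88),(295,78),(296,252),(108,260))])*1e3
r=cv2.minAreaRect(P.astype(np.float32));d=np.roll(P,-1,0)-P
print(P.round(1).tolist(),P.mean(0),np.hypot(*d.T).round(1),np.degrees(np.arctan2(d[:,1],d[:,0])).round(1))
R=Ro.from_quat(arm.read_state()["ee_rot"]).as_matrix();print("tool y",np.degrees(np.arctan2(R[1,1],R[0,1])),tool([*(P.mean(0)/1e3),.108]))
k=3.9;print("weight",onz(T,((601-390)/k+320-.4,170/k+110-.4),.048))
```

```text
[[445.6, 90.8], [474.9, 132.5], [513.6, 104.4], [484.2, 62.9]] [479.5652114   97.68245867] [50.9 47.9 50.9 47.6] [  54.9  -35.9 -125.4  144.1]
tool y 52.02147212253477 [-1.3  0.7 96.7]
weight [ 0.60945751 -0.33724148  0.048     ]
```

>>> step_arm([
  [-1, 1, 30, 0, 0, -2.5, 82],
  [0, 0, 40, 0, 0, 0, 82],
  [0, 0, 20, 0, 0, 0, 82],
  [0, 0, 10, 0, 0, 0, 82],
  [0, 0, 5, 0, 0, 0, 82],
  [0, 0, 0, 0, 0, 0, 75],
  [0, 0, 0, 0, 0, 0, 65],
  [0, 0, 0, 0, 0, 0, 55],
  [0, 0, 0, 0, 0, 0, 45],
  [0, 0, 0, 0, 0, 0, 40],
  [0, 0, 0, 0, 0, 0, 40],
  [0, 0, 0, 0, 0, 0, 40],
], newtons=35)

```text
t: 16.9
eef_pos: [0.4799, 0.0985, 0.1007]
ee_rot: [0.306, 0.952, 0.0, 0.0]
wrist_force: [-2.3, -0.7, 9.8]
finger_gap: 0.603
grip_force: 35.6
```

>>> step_arm([
  [0, 0, -10, 0, 0, 0, 40],
  [0, 0, -30, 0, 0, 0, 40],
  [0, 0, -30, 0, 0, 0, 40],
  [-6, -12, 0, 0, 0, 0, 40],
  [-13, -26, 0, 0, 0, 0, 40],
  [-17, -35, 0, 0, 0, 0, 40],
  [-18, -37, 0, 0, 0, 0, 40],
  [-18, -37, 0, 0, 0, 0, 40],
  [-18, -37, 0, 0, 0, 0, 40],
  [-18, -37, 0, 0, 0, 0, 40],
  [-18, -37, 0, 0, 0, 0, 40],
  [-18, -37, 0, 0, 0, 0, 40],
])

```text
t: 18.1
eef_pos: [0.424, -0.227, 0.17]
ee_rot: [0.306, 0.952, 0.0, 0.0]
wrist_force: [1.4, -0.1, -1.9]
finger_gap: 0.601
grip_force: 37.8
```

>>> step_arm([
  [-18, -37, 0, 0, 0, 0, 40],
  [-17, -34, 0, 0, 0, 0, 40],
  [-12, -23, 0, 0, 0, 0, 40],
  [0, 0, 10, 0, 0, -4, 40],
  [0, 0, 35, 0, 0, 0, 40],
  [0, 0, 25, 0, 0, 0, 40],
  [0, 0, 0, 0, 0, 0, 40],
  [0, 0, 0, 0, 0, 0, 40],
])

```text
t: 18.9
eef_pos: [0.408, -0.3293, 0.1003]
ee_rot: [0.273, 0.962, -0.0, -0.0]
wrist_force: [0.6, 0.0, -0.3]
finger_gap: 0.604
grip_force: 37.6
```

Run:
```python
from h import *
W=arm.camera_info("wrist");w=arm.read_camera("wrist");cv2.imwrite("pics/w6.png",w)
print(arm.read_state()["eef_pos"],tool([.409,-.329,.017]))
a=np.radians(58.6);u=np.array([np.cos(a),np.sin(a),0])*.036;v=np.array([-u[1],u[0],0])
for p in(u+v,u-v,-u-v,v-u):print(proj(W,np.array([.409,-.329,.006])+p).round())
```

```text
[ 0.40852195 -0.32948733  0.10094466] [-0.1  0.7 83.9]
[302. 150.]
[299. 230.]
[219. 230.]
[215. 150.]
```

View pics/w6.png

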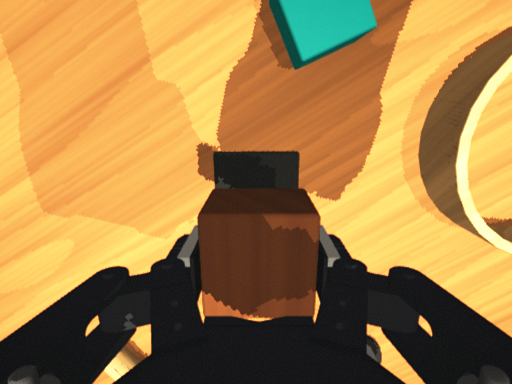

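The mat's far edge runs from (214,152) to (299,152), parallel to the block and within 2–3 px of the prediction. Shifting 1 mm and lowering.

>>> step_arm([
  [-1, -1, 30, 0, 0, 0, 40],
  [0, 0, 30, 0, 0, 0, 40],
  [0, 0, 15, 0, 0, 0, 40],
  [0, 0, 5, 0, 0, 0, 40],
  [0, 0, 0, 0, 0, 0, 40],
  [0, 0, 0, 0, 0, 0, 40],
])

```text
t: 19.55
eef_pos: [0.4093, -0.3309, 0.0211]
ee_rot: [0.272, 0.962, -0.0, 0.001]
wrist_force: [-0.1, 0.3, -1.7]
finger_gap: 0.604
grip_force: 37.7
```

>>> step_arm([
  [0, 0, 1, 0, 0, 0, 40],
  [0, 0, 1, 0, 0, 0, 40],
  [0, 0, 0, 0, 0, 0, 40],
])

```text
t: 19.85
eef_pos: [0.4088, -0.3304, 0.0181]
ee_rot: [0.272, 0.962, -0.0, 0.0]
wrist_force: [-0.2, 0.1, -0.9]
finger_gap: 0.603
grip_force: 37.7
```

>>> step_arm([
  [0, 0, 1, 0, 0, 0, 40],
  [0, 0, 0, 0, 0, 0, 40],
])

```text
t: 20.05
eef_pos: [0.4087, -0.3304, 0.0168]
ee_rot: [0.272, 0.962, -0.0, 0.0]
wrist_force: [-0.1, -0.2, -1.7]
finger_gap: 0.6
grip_force: 37.8
```

>>> step_arm([
  [0, 0, 1, 0, 0, 0, 40],
  [0, 0, 0, 0, 0, 0, 40],
])

```text
t: 20.25
eef_pos: [0.4087, -0.3304, 0.0167]
ee_rot: [0.272, 0.962, 0.0, 0.0]
wrist_force: [-4.8, 3.8, 24.3]
finger_gap: 0.598
grip_force: 40.8
```

>>> step_arm([
  [0, 0, -1, 0, 0, 0, 45],
  [0, 0, 0, 0, 0, 0, 60],
  [0, 0, 0, 0, 0, 0, 75],
  [0, 0, 0, 0, 0, 0, 85],
  [0, 0, 0, 0, 0, 0, 85],
  [0, 0, -20, 0, 0, 0, 85],
  [0, 0, -40, 0, 0, 0, 85],
  [0, 0, -50, 0, 0, 0, 85],
  [0, 0, -50, 0, 0, 0, 85],
  [0, 0, -40, 0, 0, 0, 85],
  [0, 0, 0, 0, 0, 0, 85],
])

```text
t: 21.35
eef_pos: [0.4103, -0.3317, 0.2217]
ee_rot: [0.272, 0.962, -0.001, 0.004]
wrist_force: [-0.2, -0.6, -0.4]
finger_gap: 0.995
grip_force: 0.0
```

>>> step_arm([
  [6, 14, 0, 0, 0, 0, 85],
  [12, 29, 0, 0, 0, 0, 85],
  [15, 37, 0, 0, 0, 0, 85],
  [15, 37, 0, 0, 0, 0, 85],
  [15, 37, 0, 0, 0, 0, 85],
  [15, 37, 0, 0, 0, 0, 85],
  [15, 37, 0, 0, 0, 0, 85],
  [15, 37, 0, 0, 0, 0, 85],
  [15, 37, 0, 0, 0, 0, 85],
  [15, 37, 0, 0, 0, 0, 85],
  [15, 37, 0, 0, 0, 0, 85],
  [10, 24, 0, 0, 0, 0, 85],
])

```text
t: 22.55
eef_pos: [0.4793, 0.0986, 0.2163]
ee_rot: [0.271, 0.962, 0.0, -0.0]
wrist_force: [0.2, 0.6, 0.3]
finger_gap: 0.995
grip_force: 0.0
```

>>> step_arm([
  [0, 0, 0, 0, 0, -8, 85],
  [0, 0, 0, 0, 0, -8.5, 85],
  [0, 0, 0, 0, 0, -8.5, 85],
  [0, 0, 0, 0, 0, -8.5, 85],
  [0, 0, 0, 0, 0, -8.5, 85],
  [0, 0, 0, 0, 0, -8.5, 85],
  [0, 0, 0, 0, 0, -8.5, 85],
  [0, 0, 0, 0, 0, -8, 85],
  [0, 0, 0, 0, 0, 0, 85],
  [0, 0, 0, 0, 0, 0, 85],
])

```text
t: 23.55
eef_pos: [0.4794, 0.0955, 0.2165]
ee_rot: [-0.302, 0.953, 0.0, -0.0]
wrist_force: [0.4, 0.3, 0.5]
finger_gap: 0.994
grip_force: 0.0
```

Run:
```python
from h import *
W=arm.camera_info("wrist");w=arm.read_camera("wrist");t=arm.read_camera("top");cv2.imwrite("pics/t7.png",t)
q=proj(W,np.array([.4795,.0954,.09]));x,y=int(q[0])-98,int(q[1])-98;x=max(x,0);y=max(y,0);print(q,x,y)
cv2.imwrite("pics/wfull7.png",w)
c=cv2.resize(w[y:y+196,x:x+196],(392,392))if y+196<=384 else None
cv2.imwrite("pics/w7.png",np.hstack([c,cv2.resize(t[185:285,320:420],(392,392))]))
s=arm.read_state();R=Ro.from_quat(s["ee_rot"]).as_matrix();print(s["eef_pos"],s["joint_pos"],"tool y",np.degrees(np.arctan2(R[1,1],R[0,1])))
```

```text
[257.3479701  181.08717693] 159 83
[0.47941608 0.0956537  0.21662551] [-0.27886062  0.32578413 -0.04918872  1.96444308  0.0209128   0.85211634
  1.84578143] tool y 125.19251464201747
```

View pics/w7.png

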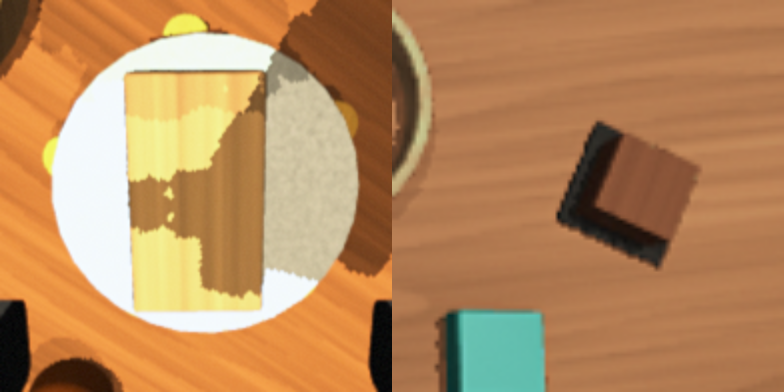

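The board's top corners in the crop are (125,74), (266,74), (262,310) and (132,310), square to the tool. The block stands upright on its mat.

Run:
```python
from h import *
W=arm.camera_info("wrist");T=arm.camera_info("top")
P=np.array([onz(W,(x/2+159-.25,y/2+83-.25),.09)[:2] for x,y in((125,74),(266,74),(262,310),(132,310))])*1e3
d=np.roll(P,-1,0)-P
print(P.mean(0),np.hypot(*d.T).round(1),np.degrees(np.arctan2(d[:,1],d[:,0])).round(1),tool([*(P.mean(0)/1e3),.062]))
k=3.92;b=np.array([onz(T,((x-392)/k+320-.4,y/k+185-.4),.048)[:2] for x,y in((622,130),(700,168),(664,243),(594,205))])
print("block",b.mean(0))
```

```text
[480.66182629  95.76190755] [ 64.4 117.5  66.5 117.5] [ 125.2   36.   -54.8 -145. ] [ -1.1  -0.6 154.6]
block [ 0.40869335 -0.32749683]
```

>>> step_arm([
  [-1, -1, 40, 0, 0, 0, 85],
  [0, 0, 45, 0, 0, 0, 85],
  [0, 0, 40, 0, 0, 0, 85],
  [0, 0, 20, 0, 0, 0, 85],
  [0, 0, 12, 0, 0, 0, 85],
  [0, 0, 0, 0, 0, 0, 85],
  [0, 0, 0, 0, 0, 0, 75],
  [0, 0, 0, 0, 0, 0, 65],
  [0, 0, 0, 0, 0, 0, 55],
  [0, 0, 0, 0, 0, 0, 55],
  [0, 0, 0, 0, 0, 0, 55],
], newtons=40)

```text
t: 24.75
eef_pos: [0.4816, 0.0956, 0.0612]
ee_rot: [-0.304, 0.953, -0.0, 0.001]
wrist_force: [-2.5, 0.5, 7.5]
finger_gap: 0.766
grip_force: 43.7
```

>>> step_arm([
  [0, 0, -8, 0, 0, 0, 55],
  [0, 0, -25, 0, 0, 0, 55],
  [0, 0, -35, 0, 0, 0, 55],
  [0, 0, -27, 0, 0, 0, 55],
  [-12, 7, 0, 0, 0, 0, 55],
  [-25, 16, 0, 0, 0, 0, 55],
  [-30, 19, 0, 0, 0, 0, 55],
  [-33, 20, 0, 0, 0, 0, 55],
  [-33, 20, 0, 0, 0, 0, 55],
  [-33, 20, 0, 0, 0, 0, 55],
  [-30, 19, 0, 0, 0, 0, 55],
  [-23, 15, 0, 0, 0, 0, 55],
])

```text
t: 25.95
eef_pos: [0.5807, 0.3359, 0.1548]
ee_rot: [-0.305, 0.953, 0.0, 0.0]
wrist_force: [0.3, -0.1, -1.3]
finger_gap: 0.761
grip_force: 45.7
```

>>> step_arm([
  [0, 0, 0, 0, 0, 4, 55],
  [0, 0, 0, 0, 0, 8, 55],
  [0, 0, 0, 0, 0, 8, 55],
  [0, 0, 0, 0, 0, 8, 55],
  [0, 0, 0, 0, 0, 8, 55],
  [0, 0, 0, 0, 0, 8, 55],
  [0, 0, 0, 0, 0, 8, 55],
  [0, 0, 0, 0, 0, 5, 55],
  [0, 0, 25, 0, 0, 0, 55],
  [0, 0, 20, 0, 0, 0, 55],
  [0, 0, 0, 0, 0, 0, 55],
  [0, 0, 0, 0, 0, 0, 55],
])

```text
t: 27.15
eef_pos: [0.5806, 0.3334, 0.1103]
ee_rot: [0.187, 0.982, -0.0, -0.0]
wrist_force: [0.1, -0.2, 0.7]
finger_gap: 0.76
grip_force: 45.5
```

Run:
```python
from h import *
W=arm.camera_info("wrist");w=arm.read_camera("wrist");cv2.imwrite("pics/w8.png",w)
s=arm.read_state();R=Ro.from_quat(s["ee_rot"]).as_matrix();print(s["eef_pos"],"tool y",np.degrees(np.arctan2(R[1,1],R[0,1])),tool([.582,.3333,.018]))
a=np.radians(68.2);u=np.array([np.cos(a),np.sin(a),0])*.043;v=np.array([-u[1],u[0],0])*70/43
for p in(u+v,u-v,-u-v,v-u):print(proj(W,np.array([.582,.3333,.006])+p).round())
```

```text
[0.58100043 0.33353552 0.11085302] tool y 68.3947651570117 [-1.   0.1 92.9]
[310. 108.]
[303. 260.]
[213. 259.]
[207. 108.]
```

View pics/w8.png

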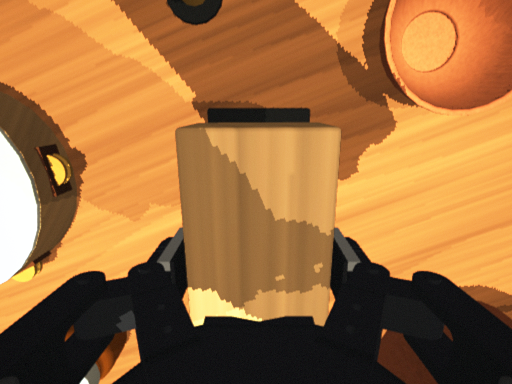

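The mat's far edge runs from (208,108) to (310,108), exactly as predicted and parallel to the board. Lowering.

>>> step_arm([
  [-1, 0, 30, 0, 0, 0, 55],
  [0, 0, 35, 0, 0, 0, 55],
  [0, 0, 18, 0, 0, 0, 55],
  [0, 0, 6, 0, 0, 0, 55],
  [0, 0, 0, 0, 0, 0, 55],
  [0, 0, 0, 0, 0, 0, 55],
])

```text
t: 27.8
eef_pos: [0.5824, 0.3332, 0.0223]
ee_rot: [0.187, 0.982, 0.001, 0.001]
wrist_force: [-0.1, -0.0, -1.4]
finger_gap: 0.762
grip_force: 45.5
```

>>> step_arm([
  [0, 0, 1, 0, 0, 0, 55],
  [0, 0, 1, 0, 0, 0, 55],
  [0, 0, 0, 0, 0, 0, 55],
])

```text
t: 28.1
eef_pos: [0.5817, 0.3329, 0.0192]
ee_rot: [0.187, 0.982, 0.0, 0.0]
wrist_force: [-0.8, -0.5, -1.5]
finger_gap: 0.762
grip_force: 45.5
```

>>> step_arm([
  [0, 0, 1, 0, 0, 0, 55],
  [0, 0, 0, 0, 0, 0, 55],
])

```text
t: 28.3
eef_pos: [0.5815, 0.3328, 0.0177]
ee_rot: [0.187, 0.982, -0.0, -0.0]
wrist_force: [-0.6, -1.2, -1.9]
finger_gap: 0.763
grip_force: 45.5
```

>>> step_arm([
  [0, 0, 1, 0, 0, 0, 55],
  [0, 0, 0, 0, 0, 0, 55],
])

```text
t: 28.5
eef_pos: [0.5816, 0.3328, 0.0173]
ee_rot: [0.187, 0.982, 0.0, 0.0]
wrist_force: [-2.4, -1.1, 7.7]
finger_gap: 0.765
grip_force: 46.9
```

Contact. Release, rise, then check from above.

>>> step_arm([
  [0, 0, -0.3, 0, 0, 0, 65],
  [0, 0, 0, 0, 0, 0, 75],
  [0, 0, 0, 0, 0, 0, 85],
  [0, 0, 0, 0, 0, 0, 85],
  [0, 0, 0, 0, 0, 0, 85],
  [0, 0, -20, 0, 0, 0, 85],
  [0, 0, -40, 0, 0, 0, 85],
  [0, 0, -50, 0, 0, 0, 85],
  [0, 0, -50, 0, 0, 0, 85],
  [0, 0, -40, 0, 0, 0, 85],
  [0, 0, 0, 0, 0, 0, 85],
  [0, 0, 0, 0, 0, 0, 85],
])

```text
t: 29.7
eef_pos: [0.5817, 0.333, 0.2179]
ee_rot: [0.187, 0.982, 0.001, 0.0]
wrist_force: [0.4, 0.5, -0.2]
finger_gap: 0.997
grip_force: 0.0
```

>>> step_arm([
  [-20, -30, -20, 0, 0, 0, 85],
  [-20, -30, -20, 0, 0, 0, 85],
  [-20, -30, -20, 0, 0, 0, 85],
  [-20, -30, 0, 0, 0, 0, 85],
  [-20, -30, 0, 0, 0, 0, 85],
  [0, 0, 0, 0, 0, 0, 85],
  [0, 0, 0, 0, 0, 0, 85],
])

```text
t: 30.4
eef_pos: [0.619, 0.1558, 0.2758]
ee_rot: [0.188, 0.982, -0.0, -0.001]
wrist_force: [0.3, 0.8, -0.3]
finger_gap: 0.994
grip_force: 0.0
```

Run:
```python
from h import *
t=arm.read_camera("top");s=arm.read_camera("scene");w=arm.read_camera("wrist");T=arm.camera_info("top")
cv2.imwrite("pics/f.png",np.hstack([cv2.resize(t[150:280,70:200],(400,400),interpolation=cv2.INTER_CUBIC),cv2.resize(s[140:340,230:430],(400,400))]))
t0=cv2.imread("pics/top0.png");f=lambda i:i[175:250,258:335].astype(int)
print("frame diff",np.abs(f(t)-f(t0)).mean())
```

```text
frame diff 3.3507070707070707
```

View pics/f.png

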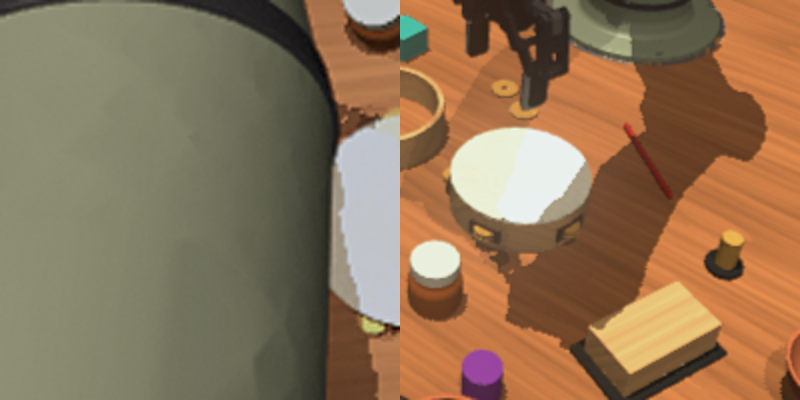

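The scene view shows the board lined up on its mat at (650,340), the slug upright on its mat at (727,255), and the bare tambourine at (520,185). The arm is clear. Handing in.

```bash
python3 -c "
from cell import arm
print(arm.job_done())"
```

```text
the job is handed in; nothing more can be done
None
```

The job is handed in after about 30 s of the 115 s allowed: all four pieces stand upright on their own mats, each within about 3 mm of centre where I measured (the final look at the board was by eye), with the long board lined up, and I saw no sign that the tambourine or bare frame moved.

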